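# Load the cinnamon drying box

## Task

Turn the drying box's dial down to its zero dot, then lift off the loose cover and lay it, handle up, on the cork mat. Put every cinnamon quill from the wooden board inside the box, seat the cover back flush over its two pins, and only then turn the dial up to the bold bar mark. Leave the mill, jar and tin where they stand.

Things in the scene. Friction and masses are not known exactly. Their poses are not given: they have to be found in the camera images.
- dryer: The fixed grey drying box, an open tray. Origin: centre of its underside on the counter; z up, x away from the robot at yaw 0. Outside 152 (x) by 252 (y), rim 65 high; inside 136 (x) by 216 (y), floor 12 above the counter. On its -x side a block 106 (x) by 130 (y), 50 high, carries the round white scale and the dial, centred at x = -130, y = 0 (mm).
- dryer_rim (a point): Centre of the tray's open mouth, 65 above the counter, axes as the dryer's. Two upright steel pins for the cover, 8 thick and 14 high above the rim (tops 79 above the counter), tapered over their last 6, stand on the rim at x = 0, y = +117 and -117.
- dial (a joint): Angle of the black dial, rad, 0 to 4.71, a stop at each end, growing clockwise seen from above; stays where left (friction 0.04 N m). At 0 its white pointer points to the dryer's -x, at the zero dot; at 1.571 to the dryer's +y. Thin ticks every 30 degrees from the dot; the bold bar mark, the only long broad one, is at 120 degrees clockwise (2.094 rad).
- dial_grip (a point): Centre of the dial's upright bar grip, on the dial's axis, 72 above the counter. The bar is 50 long, 14 wide and 26 high (59 to 85 above the counter), on a disc 56 across; it runs along this point's x axis, the pointer at its -x end. The point turns with the dial.
- cover_handle (a point): Centre of the loose cover's wooden bar handle, 16 wide (x), 100 long (y), 34 high; it lies 23 above the cover's underside, over its middle. The cover: aluminium plate 156 (x) by 256 (y), 6 thick, 0.4 kg, with a 13 square hole at x = 0, y = +117 and -117 for the dryer's pins (either way round). At the start it is seated: this point 88 above the counter.
- mat_top (a point): Centre of the top of the fixed cork mat, 180 (x) by 270 (y), 4 thick, on one side of the dryer (left or right).
- board_top (a point): Centre of the top of the fixed wooden board on the other side, 190 (x) by 250 (y), 6 thick, on which the quills lie at the start.
- quill0_mid (a point): Centre of a loose cinnamon quill (2 to 4 of the four are present): a brown double scroll of bark, two tubes side by side, 110 long (x axis), 27 wide (y), 15 high (z), about 30 g. Either broad side may be up.
- quill1_mid (a point): Centre of a loose cinnamon quill (2 to 4 of the four are present): a brown double scroll of bark, two tubes side by side, 110 long (x axis), 27 wide (y), 15 high (z), about 30 g. Either broad side may be up.
- quill2_mid (a point): Centre of a loose cinnamon quill (2 to 4 of the four are present): a brown double scroll of bark, two tubes side by side, 110 long (x axis), 27 wide (y), 15 high (z), about 30 g. Either broad side may be up.
- quill3_mid (a point): Centre of a loose cinnamon quill (2 to 4 of the four are present): a brown double scroll of bark, two tubes side by side, 110 long (x axis), 27 wide (y), 15 high (z), about 30 g. Either broad side may be up.
- mill: Bystander: wooden pepper mill, 56 wide, 155 tall; origin at the centre of its underside.
- jar: Bystander: amber glass jar, 72 wide, 110 tall; origin at the centre of its underside.
- tin: Bystander: metal tin, 80 wide, 90 tall; origin at the centre of its underside.
Mind the look-alikes: they are no part of the job. Leave any green look-alike of the part that bears quill1_mid alone. Leave any blue look-alike of the part that bears quill2_mid alone.

How it is judged:
On the way, in this order (a step that is already met when the one before it is completed fails the run):
1. the dial is turned down to zero with the cover still on (value of joint dial below 0.13 rad and horizontal distance between cover_handle and dryer below 0.006 m and z of cover_handle in the frame of dryer between 0.084 and 0.0915 m and angle between the x axis of cover_handle and the x axis of dryer, either way round below 0.06 rad and angle between cover_handle's own z axis and vertical below 0.04 rad), for 0.2 s.
2. the cover lies on the mat, handle up, the dial still at zero (value of joint dial below 0.2 rad and horizontal distance between cover_handle and mat_top below 0.08 m and z of cover_handle in the frame of mat_top between 0.015 and 0.032 m and angle between cover_handle's own z axis and vertical below 0.08 rad and linear speed of cover below 0.03 m/s), for 0.2 s.
3. every quill is inside the box, the dial still at zero (value of joint dial below 0.2 rad and x of quill0_mid in the frame of dryer between -0.066 and 0.066 m and y of quill0_mid in the frame of dryer between -0.106 and 0.106 m and z of quill0_mid in the frame of dryer between 0.012 and 0.056 m and x of quill1_mid in the frame of dryer between -0.066 and 0.066 m and y of quill1_mid in the frame of dryer between -0.106 and 0.106 m and z of quill1_mid in the frame of dryer between 0.012 and 0.056 m and x of quill2_mid in the frame of dryer between -0.066 and 0.066 m and y of quill2_mid in the frame of dryer between -0.106 and 0.106 m and z of quill2_mid in the frame of dryer between 0.012 and 0.056 m and x of quill3_mid in the frame of dryer between -0.066 and 0.066 m and y of quill3_mid in the frame of dryer between -0.106 and 0.106 m and z of quill3_mid in the frame of dryer between 0.012 and 0.056 m), for 0.2 s.
4. the cover is seated flush over both pins again, the dial still at zero (all of step 3 and horizontal distance between cover_handle and dryer below 0.006 m and z of cover_handle in the frame of dryer between 0.084 and 0.0915 m and angle between the x axis of cover_handle and the x axis of dryer, either way round below 0.06 rad and angle between cover_handle's own z axis and vertical below 0.04 rad), for 0.2 s.
5. the dial is turned up to the bold mark (value of joint dial between 1.944 and 2.244 rad and horizontal distance between cover_handle and dryer below 0.006 m and z of cover_handle in the frame of dryer between 0.084 and 0.0915 m and angle between the x axis of cover_handle and the x axis of dryer, either way round below 0.06 rad and angle between cover_handle's own z axis and vertical below 0.04 rad), for 0.2 s.
At the end, for the whole second after the job is handed in: Every quill present lies inside the tray below its rim, the cover is seated over both pins (within 6 mm of centre, within 4 mm of its seated height, level), at rest, and the dial stands within 0.15 rad of the bold mark at 2.094 rad (all of step 5 and x of quill0_mid in the frame of dryer between -0.066 and 0.066 m and y of quill0_mid in the frame of dryer between -0.106 and 0.106 m and z of quill0_mid in the frame of dryer between 0.012 and 0.056 m and x of quill1_mid in the frame of dryer between -0.066 and 0.066 m and y of quill1_mid in the frame of dryer between -0.106 and 0.106 m and z of quill1_mid in the frame of dryer between 0.012 and 0.056 m and x of quill2_mid in the frame of dryer between -0.066 and 0.066 m and y of quill2_mid in the frame of dryer between -0.106 and 0.106 m and z of quill2_mid in the frame of dryer between 0.012 and 0.056 m and x of quill3_mid in the frame of dryer between -0.066 and 0.066 m and y of quill3_mid in the frame of dryer between -0.106 and 0.106 m and z of quill3_mid in the frame of dryer between 0.012 and 0.056 m and linear speed of cover below 0.02 m/s); the robot touches nothing.
It fails at once if the mill is displaced by more than 4 cm or knocked over (distance of mill from where it was at the start of the episode above 0.04 m or angle between mill's own z axis and vertical above 0.5 rad).
It fails at once if the jar is displaced by more than 4 cm or knocked over (distance of jar from where it was at the start of the episode above 0.04 m or angle between jar's own z axis and vertical above 0.5 rad).
It fails at once if the tin is displaced by more than 4 cm or knocked over (distance of tin from where it was at the start of the episode above 0.04 m or angle between tin's own z axis and vertical above 0.5 rad).
Of quill0, quill1, quill2, quill3 only 2 to 4 are there at a start; the rules pass over those that are not, and their reading is None.
At some moment in a run one of quill0, quill1, quill2, quill3 may be knocked a few centimetres aside while the robot is not near it.
Once in a run the grip may slacken for a moment while it holds something.
It also fails if it takes over 210 s, if anything falls off the work surface, if the arm or the gripper's body presses on something with over 40 N, if the wrist force passes 120 N, or if a joint passes its speed limit or range.

## Robot

A 7-joint arm with a two-finger parallel gripper is mounted at the origin on the work surface. World frame = base frame: x ahead of the robot, y to its left, z up, the work surface at z = 0. Lengths are in m, angles in rad, forces in N, time in s.
With the tool pointing down it reaches from about 0.35 to 0.9 m from the base axis. Payload 7.2 kg.
Tool frame: the origin (TCP) lies at the very end of the fingers, on their centre line; the grasp point (between the pads) lies 19 mm behind it; z points along the fingers, y is the line along which they close (so a half turn about z gives the same grasp; the last joint's range is limited). The gripper opens to 85 mm and grips with 20 to 120 N. Pads are 22 mm wide; open, the fingers measure 114 mm over their backs; the gripper's body (76 mm by 85 mm) begins 54 mm behind the grasp point. The pads swing forward as they close: fully open they stand 13 mm farther back than shut.
Start: joints at [-1.197, 0.411, -0.013, 1.596, 0.006, 1.134, -0.082], TCP at [0.267, 0.565, 0.231] pointing down, gripper open.
Joint ranges: [-2.95, 2.95], [-0.29, 1.99], [-1.47, 1.44], [0.14, 2.54], [-1.03, 4.17], [0.13, 1.85], [-2.86, 2.86]. Speed limits (rad/s): [2.39, 2.39, 3.01, 3.01, 3.14, 3.14, 3.14].

## Interface

Orientations are given as a 3x3 rotation matrix whose columns are the frame's x, y, z axes.
In Python, from cell import sensors, cams, workorder gives the robot as it stands.
- The arm moves only by the tool play_rows, never from a script. Its argument "rows" is a list that holds one entry, the list of rows, each a list of 5 numbers: the closure, from -1 (fully open) to 1 (shut), then the shift along the tool's x, y, z in m, then the turn about the tool's z in rad. A call has 1 to 20 rows; each row is the pose to reach, as a shift and turn from the pose commanded when the call began, along the tool's axes at that moment; what a row does not reach only later rows make up. A row lasts 1/8 s, in which the tool goes at most 62.5 mm and 10.7 degrees, less where a joint would pass 70% of its speed; a pose out of reach is approached as far as the arm can. A call with a gripper value outside its range is refused whole. The fingers move at their own pace and stop on an object; "newtons" is the grip in N (left out, the last holds). Time passes only in rows, so rows that repeat a pose let the fingers close. It gives the time, the measured TCP pose, the force, the opening and the grip force at its end, in the units of the state.
- sensors.sense(): the state, without advancing time (a new reading comes with each control period).
- cams.camera(name): name is "scene" or "top"; returns a dict with "frame" (420x560x3 uint8, red, green, blue), "fov_y" (degrees; the focal length in pixels is half the picture's height over the tangent of half this angle, whatever the lens; pixels are square), "cx", "cy" (the principal point, pixels), "R" (3x3) and "t" (3): a world point X has camera coordinates R X + t. Camera axes: x right, y down, z forward; pixel columns grow to the right and rows downward; lengths in m; the calibration is good to about 2 mm. A picture is of the moment at which its call begins. There is no depth.
- workorder.hand_in(): hands the job in; it is judged then, once.
The state is a dict: "clock": time; "joint_positions": joint angles; "joint_velocities": joint speeds; "joint_torque": joint torques, N m; "position": TCP position; "tcp_rot": TCP orientation; "ft_force": force on the tool from outside, world axes, zero at the start; "ft_torque": the same for the moment, N m; "width": finger opening in m; "gripper_force": force on a finger pad.
Only numpy, scipy, OpenCV 4.12 (cv2) and the standard library are available. Lean on these libraries where they do the work, as an engineer would, in place of code of your own. Each camera call takes 0.05 s, during which the arm holds its last target. There are 200 camera calls.

## Working session

There is one attempt and no reset: what is moved stays moved. The work goes in short steps, Python scripts to look and compute and a tool call to move; the robot and the scene stay as the last step left them, time stands still between calls to the robot, and variables do not carry over. Pictures are saved under pics/ and viewed, at most 14 in all, crops included, and the job is handed in when it is done.

Besides the shell and the picture viewer there is one more tool, called after "Emit:" as name([rows], argument=value, ...), one row to a line, values as JSON. play_rows: Moves the arm, as the interface text tells. Its arguments: {"type":"object","properties":{"rows":{"type":"array"},"newtons":{"type":"number"}},"required":["rows"]}

```bash
mkdir -p pics; ls; cat > h.py <<'E'
import numpy as np, cv2
from cell import sensors, cams, workorder
def cam(n):
    c=cams.camera(n); c['f']=c['frame'].shape[0]/2/np.tan(np.radians(c['fov_y'])/2)
    c['R']=np.array(c['R']);c['t']=np.array(c['t']);c['bgr']=cv2.cvtColor(np.array(c['frame']),cv2.COLOR_RGB2BGR); return c
def ray(c,u,v,z):
    d=c['R'].T@np.array([(u-c['cx'])/c['f'],(v-c['cy'])/c['f'],1]); o=-c['R'].T@c['t']
    return o+d*(z-o[2])/d[2]
def proj(c,X):
    p=c['R']@np.array(X)+c['t']; return c['f']*p[:2]/p[2]+[c['cx'],c['cy']]
def save(im,n,s=1): cv2.imwrite('pics/'+n+'.png',cv2.resize(im,None,fx=s,fy=s,interpolation=cv2.INTER_CUBIC))
E
python3 - <<'E'
from h import *
for n in('scene','top'):
    c=cam(n); save(c['bgr'],n+'0',1.42); print(n,c['fov_y'],c['cx'],c['cy'],-c['R'].T@c['t'],c['R'].tolist())
s=sensors.sense(); print(s['position'],s['tcp_rot'],s['width'],s['clock'])
E
```

```text
pics
scene 51.513339095846746 282.65877600260575 210.73635683050463 [ 1.15237592 -0.10074413  1.19826631] [[0.1310050615956721, 0.9913650875420468, 0.005739079984122127], [0.8521213702455184, -0.10964210210092878, -0.511730182633182], [-0.5066821925104674, 0.07192963679624333, -0.8591270471491084]]
top 56.25359475630776 279.63783715301616 205.74293420711325 [0.41530187 0.01989253 1.12602408] [[-0.024299311419453296, -0.9994839263047096, 0.02101010526061314], [-0.9963978540912574, 0.0225055950669281, -0.08176071521838042], [0.0812456757426392, -0.022921152876875024, -0.9964305098319286]]
[0.26707111 0.56458092 0.23054408] [[-9.04008914e-01  4.27513310e-01 -5.02927256e-04]
 [ 4.27513588e-01  9.04007908e-01 -1.35422630e-03]
 [-1.24299551e-04 -1.43924088e-03 -9.99998957e-01]] 0.08537196431923648 0.1
```

View pics/top0.png

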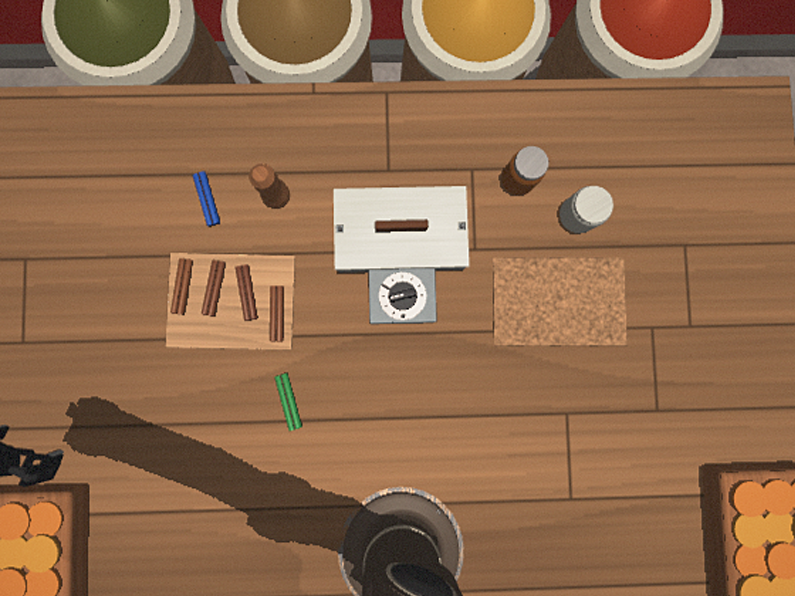

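View pics/scene0.png

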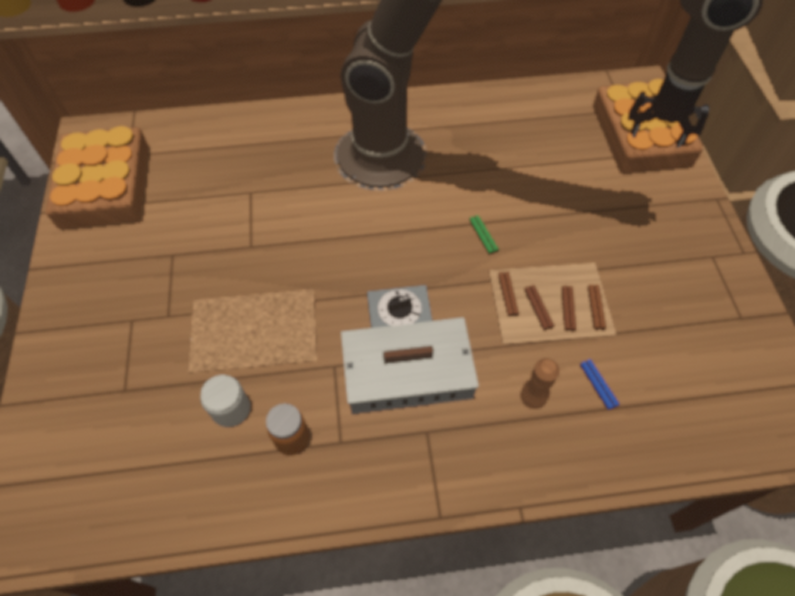

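The top view (scaled 1.42) shows four brown quills on the left board at (181,287), (213,289), (246,292) and (277,313). The look-alikes are blue at (206,199) and green at (288,401). The mill is at (270,187), the cover handle at (401,226), the dial at (402,296), and the mat is on the right at (560,302). I choose the four brown quills and will check them and the dial in one close crop.

```bash
cat >> h.py <<'E'
def rects(c,mask,z,amin,amax=1e9):
    out=[]
    for k in cv2.findContours(mask.astype(np.uint8),cv2.RETR_EXTERNAL,cv2.CHAIN_APPROX_NONE)[0]:
        if not amin<cv2.contourArea(k)<amax: continue
        P=np.array([ray(c,u,v,z)[:2] for u,v in k[:,0]],np.float32)
        (x,y),(w,h),a=cv2.minAreaRect(P)
        if w<h: w,h,a=h,w,a+90
        out.append((k[:,0].mean(0).round().astype(int).tolist(),round(x,4),round(y,4),round(w,3),round(h,3),round((a+90)%180-90,1)))
    return out  # angle of the long axis from world x, deg
def brown(c):
    H=cv2.cvtColor(c['bgr'],cv2.COLOR_BGR2HSV); return ((H[...,0]<14)|(H[...,0]>172))&(H[...,1]>90)&(H[...,2]<125)
E
python3 - <<'E'
from h import *
c=cam('top'); H=cv2.cvtColor(c['bgr'],cv2.COLOR_BGR2HSV)
W=(H[...,1]<45)&(H[...,2]>150)
print('cover',[r for r in rects(c,W,.071,2000,20000)])
m=brown(c)
print('brown q',[r for r in rects(c,m[150:260,100:240]*0+0,.02,1)])
roi=np.zeros_like(m); roi[170:255,110:212]=1
for r in rects(c,m&roi,.02,60): print(r)
roi[:]=0; roi[145:172,255:310]=1
print('handle',rects(c,m&roi,.105,40))
mat=np.array([[494,258],[625,258],[627,345],[494,346]])/1.42
print('mat',[ray(c,*p,.004).round(3).tolist() for p in mat],np.mean([ray(c,*p,.004) for p in mat],0))
for n,u,v in(('mill',262,171),('jar',530,160),('tin',593,204)): print(n,ray(c,u/1.42,v/1.42,{'mill':.15,'jar':.11,'tin':.09}[n]).round(3))
print('H dial,quill',H[206,283],H[205,150],H[190,140])
b=c['bgr']; save(np.hstack([b[170:260,110:215],b[180:235,253:315].copy().repeat(2,0).repeat(2,1)[:90,:124]]),'crop1',3.4)
print(c['f'])
E
```

```text
cover [([282, 160], 0.6265, -0.0135, 0.256, 0.156, -89.8), ([204, 30], 1.0018, 0.1829, 0.29, 0.166, 89.4), ([79, 34], 1.0034, 0.5293, 0.292, 0.17, 89.4)]
brown q []
([174, 206], 0.5123, 0.2935, 0.109, 0.027, 9.2)
handle [([282, 159], 0.6228, -0.0131, 0.095, 0.018, -88.5)]
mat [[0.572, -0.205, 0.004], [0.566, -0.474, 0.004], [0.389, -0.468, 0.004], [0.394, -0.198, 0.004]] [ 0.48037149 -0.33621305  0.004     ]
mill [0.716 0.232 0.15 ]
jar [ 0.741 -0.259  0.11 ]
tin [ 0.66  -0.381  0.09 ]
H dial,quill [ 13  20 113] [  8 140 126] [ 14 113 207]
392.85272242900305
```

View pics/crop1.png

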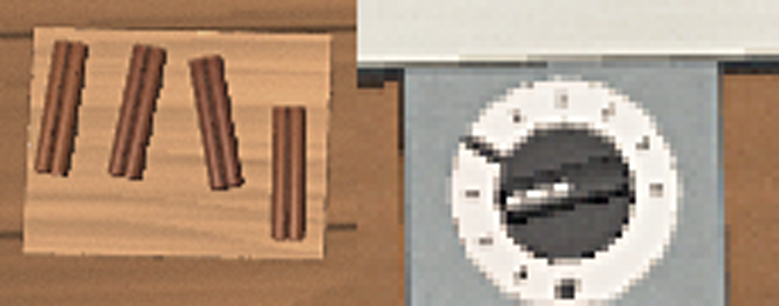

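The crop shows all four quills are brown. The dial centre is at (567,190) in the crop, the zero dot at (565,288), the bold bar at (483,148), and the white pointer aims left and slightly down at (510,200), about 80°.

```bash
cat > m.py <<'E'
from h import *
def quills(c):
    H=cv2.cvtColor(c['bgr'],cv2.COLOR_BGR2HSV); m=((H[...,0]<13)|(H[...,0]>172))&(H[...,1]>100)&(H[...,2]<160)
    roi=np.zeros_like(m)
    P=cv2.convexHull(np.array([proj(c,[x,y,.006]) for x in(.40,.60) for y in(.17,.44)],np.float32)).astype(np.int32)
    R=np.zeros(m.shape,np.uint8); cv2.fillPoly(R,[P],1); return rects(c,m&(R>0),.017,60)
def shift(x,y,z,az=None):
    s=sensors.sense(); R=np.array(s['tcp_rot']); p=np.array(s['position'])
    a=np.degrees(np.arctan2(R[1,0],R[0,0])); d=R.T@(np.array([x,y,z])-p)
    t=0 if az is None else -np.radians((az-a+180)%360-180)
    print('shift',d.round(4),'turn',round(t,4),'| az',round(a,2),'tcp',p.round(4),'w',round(s['width'],4))
E
python3 - <<'E'
from m import *
c=cam('top'); print(*quills(c),sep='\n')
H=cv2.cvtColor(c['bgr'],cv2.COLOR_BGR2HSV)
W=(H[...,2]<85); roi=np.zeros_like(W); roi[196:222,268:302]=1
print('disc',rects(c,W&roi,.06,60))
Wh=(H[...,1]<45)&(H[...,2]>170)&(np.arange(W.shape[0])[:,None]>190)&(np.arange(W.shape[0])[:,None]<228)
print('scale',[r[1:] for r in rects(c,Wh,.05,200)])
c=cam('scene'); print(*quills(c),sep='\n')
H=cv2.cvtColor(c['bgr'],cv2.COLOR_BGR2HSV); W=(H[...,1]<45)&(H[...,2]>110); W[:225]=0
print('cover',[r for r in rects(c,W,.071,3000,20000)])
shift(.4965,-.0135,.20,100)
E
```

```text
([194, 221], 0.4697, 0.2348, 0.11, 0.025, -0.4)
([173, 206], 0.5128, 0.2949, 0.111, 0.028, 10.0)
([150, 203], 0.5236, 0.3591, 0.111, 0.028, -11.0)
([128, 203], 0.529, 0.4216, 0.11, 0.028, -7.7)
disc [([283, 207], 0.4949, -0.0113, 0.059, 0.051, -81.8)]
scale [(0.4958, -0.0139, 0.124, 0.096, -89.5)]
([400, 217], 0.5239, 0.3612, 0.11, 0.024, -11.9)
([420, 217], 0.5288, 0.4232, 0.109, 0.024, -8.9)
([379, 216], 0.5124, 0.296, 0.11, 0.026, 9.3)
([358, 206], 0.4694, 0.2363, 0.11, 0.023, -0.6)
cover [([395, 402], 1.069, 0.1765, 0.889, 0.126, -87.4), ([286, 253], 0.6172, -0.0123, 0.255, 0.178, -89.9)]
shift [-0.4546 -0.4247  0.0312] turn 0.9545 | az 154.69 tcp [0.2672 0.5648 0.2309] w 0.0854
```

Emit:
play_rows([
  [[0, -0.045, -0.042, 0, 0.1], [0, -0.09, -0.085, 0, 0.2], [0, -0.136, -0.127, 0, 0.3], [0, -0.182, -0.17, 0, 0.4], [0, -0.227, -0.212, 0, 0.5], [0, -0.273, -0.255, 0, 0.6], [0, -0.318, -0.297, 0, 0.7], [0, -0.364, -0.34, 0.01, 0.8], [0, -0.41, -0.382, 0.02, 0.9], [0, -0.4546, -0.4247, 0.031, 0.9545], [0, -0.4546, -0.4247, 0.031, 0.9545], [0, -0.4546, -0.4247, 0.031, 0.9545], [0, -0.4546, -0.4247, 0.031, 0.9545]],
], newtons=40)

```text
clock: 1.88
position: [0.4965, -0.0118, 0.2004]
tcp_rot: [[-0.176, 0.984, 0.0], [0.984, 0.176, 0.001], [0.001, 0.0, -1.0]]
ft_force: [-1.0, 0.4, 0.3]
width: 0.0428
gripper_force: 0.0
```

```bash
python3 - <<'E'
from m import *
shift(.4965,-.0135,.062,100); print(sensors.sense()['joint_positions'])
c=cam('scene'); save(c['bgr'][150:300,200:350],'d1',4)
print([proj(c,[.4965,-.0135,z]).round(1)-[200,150] for z in(.059,.085)])
E
```

```text
shift [-0.0018 -0.0003  0.1384] turn 0.0024 | az 100.14 tcp [ 0.4965 -0.0118  0.2004] w 0.0428
[-0.4777304   0.23284468  0.47937547  1.96422078 -0.12986864  0.97389446
  0.24075969]
[array([80.7, 65.5]), array([80.7, 61.2])]
```

View pics/d1.png

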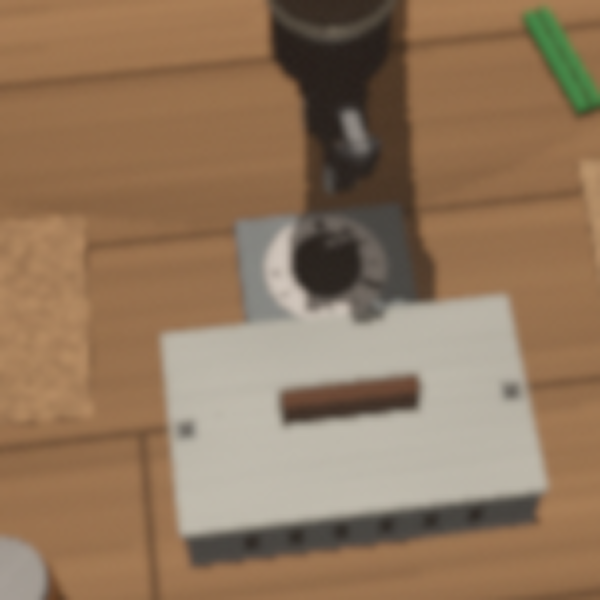

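The gripper hangs over the dial, whose disc is at (328,262) in the crop. I descend and grip the bar.

Emit:
play_rows([
  [[0, -0.002, 0, 0.04, 0], [0, -0.002, 0, 0.08, 0], [0, -0.002, 0, 0.11, 0], [0, -0.002, 0, 0.13, 0], [0, -0.002, 0, 0.137, 0], [0, -0.002, 0, 0.137, 0], [1, -0.002, 0, 0.137, 0], [1, -0.002, 0, 0.137, 0], [1, -0.002, 0, 0.137, 0], [1, -0.002, 0, 0.137, 0]],
], newtons=50)

```text
clock: 3.18
position: [0.4959, -0.0151, 0.0641]
tcp_rot: [[-0.174, 0.985, -0.002], [0.985, 0.174, 0.001], [0.001, -0.001, -1.0]]
ft_force: [-6.4, -0.7, 8.7]
width: 0.013
gripper_force: 49.3
```

Emit:
play_rows([
  [[1, 0, 0, 0, -0.15], [1, 0, 0, 0, -0.3], [1, 0, 0, 0, -0.45], [1, 0, 0, 0, -0.6], [1, 0, 0, 0, -0.75], [1, 0, 0, 0, -0.9], [1, 0, 0, 0, -1.05], [1, 0, 0, 0, -1.2], [1, 0, 0, 0, -1.3], [1, 0, 0, 0, -1.37], [1, 0, 0, 0, -1.37], [1, 0, 0, 0, -1.37]],
])

```text
clock: 4.68
position: [0.4967, -0.014, 0.0641]
tcp_rot: [[-1.0, 0.025, -0.0], [0.025, 1.0, 0.001], [0.0, 0.001, -1.0]]
ft_force: [-3.6, 4.8, 4.1]
width: 0.0133
gripper_force: 48.9
```

Emit:
play_rows([
  [[0, 0, 0, 0, 0], [0, 0, 0, 0, 0], [0, 0, 0, 0, 0], [0, 0, 0, -0.04, 0], [0, 0, 0, -0.09, 0], [0, -0.04, 0, -0.12, 0.15], [0, -0.08, 0, -0.12, 0.3], [0, -0.12, 0, -0.12, 0.45], [0, -0.13, 0, -0.12, 0.6], [0, -0.13, 0, -0.12, 0.75], [0, -0.13, 0, -0.12, 0.9], [0, -0.13, 0, -0.12, 1.05], [0, -0.13, 0, -0.12, 1.2], [0, -0.13, 0, -0.12, 1.35], [0, -0.13, 0, -0.12, 1.546], [0, -0.13, 0, -0.12, 1.546], [0, -0.13, 0, -0.12, 1.546]],
])

```text
clock: 6.8
position: [0.6269, -0.0186, 0.1832]
tcp_rot: [[-0.002, 1.0, -0.0], [1.0, 0.002, -0.0], [-0.0, -0.0, -1.0]]
ft_force: [0.7, -0.1, -0.5]
width: 0.0428
gripper_force: 0.0
```

```bash
python3 - <<'E'
from m import *
shift(.6265,-.0135,.076,90)
a=cam('scene')['bgr'][170:250,245:325]; a2=cam('top')['bgr'][140:240,230:330]
save(np.hstack([cv2.resize(a,(400,400)),cv2.resize(a2,(400,400))]),'d2')
E
```

```text
shift [ 0.0051 -0.0004  0.1072] turn 0.0024 | az 90.14 tcp [ 0.6269 -0.0186  0.1832] w 0.0428
```

View pics/d2.png

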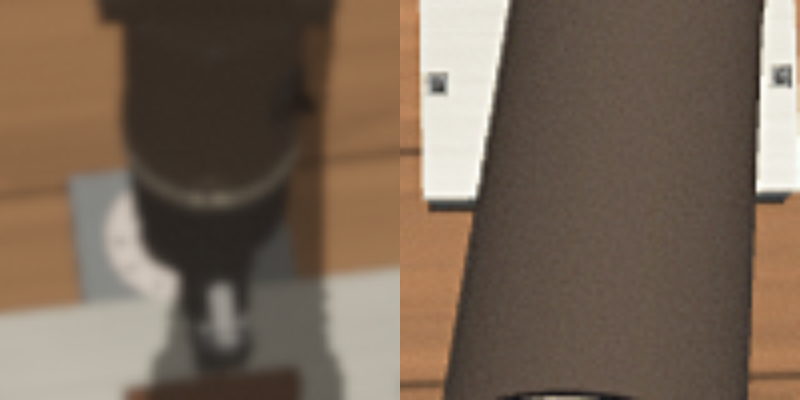

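The arm hides the dial in both views, so I step aside to check it.

Emit:
play_rows([
  [[0, 0.06, 0, -0.02, 0], [0, 0.12, 0, -0.02, 0], [0, 0.18, -0.04, -0.02, 0], [0, 0.24, -0.08, -0.02, 0], [0, 0.24, -0.08, -0.02, 0]],
])

```text
clock: 7.52
position: [0.5447, 0.2259, 0.2032]
tcp_rot: [[-0.006, 1.0, -0.001], [1.0, 0.006, 0.002], [0.002, -0.001, -1.0]]
ft_force: [0.1, -0.2, 0.5]
width: 0.0425
gripper_force: 0.0
```

```bash
cat >> m.py <<'E'
def dial(n):
    c=cam('top'); b=c['bgr'][178:238,250:320]; save(b,n,7)
E
python3 - <<'E'
from m import *
dial('d3'); shift(.6268,-.0135,.076,90)
E
```

```text
shift [-0.2408  0.081   0.1267] turn 0.0062 | az 90.36 tcp [0.5445 0.2265 0.2033] w 0.0427
```

View pics/d3.png

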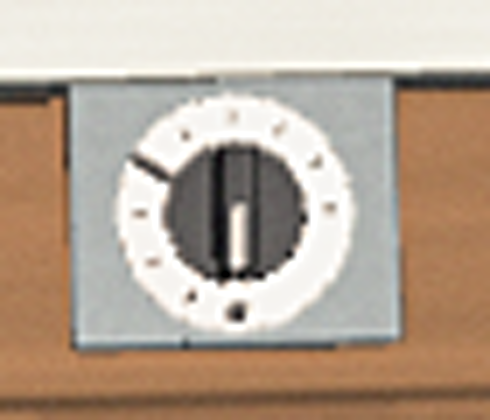

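The pointer at (237,265) aims straight at the dot at (237,312), so the dial is at zero. Back to the handle.

Emit:
play_rows([
  [[0, -0.06, 0.02, 0, 0], [0, -0.12, 0.04, 0, 0], [0, -0.18, 0.06, 0, 0], [0, -0.241, 0.081, 0, 0.006], [0, -0.241, 0.081, 0.03, 0.006], [0, -0.241, 0.081, 0.07, 0.006], [0, -0.241, 0.081, 0.1, 0.006], [0, -0.241, 0.081, 0.125, 0.006], [0, -0.241, 0.081, 0.125, 0.006], [1, -0.241, 0.081, 0.125, 0.006], [1, -0.241, 0.081, 0.125, 0.006], [1, -0.241, 0.081, 0.125, 0.006], [1, -0.241, 0.081, 0.125, 0.006], [1, -0.241, 0.081, 0.125, 0.006]],
], newtons=90)

```text
clock: 9.32
position: [0.6282, -0.0206, 0.0799]
tcp_rot: [[0.007, 1.0, 0.001], [1.0, -0.007, -0.001], [-0.001, 0.001, -1.0]]
ft_force: [-2.7, -0.6, 6.2]
width: 0.0143
gripper_force: 89.3
```

```bash
python3 - <<'E'
from m import *
shift(.4804,-.3362,.20,91.3); print(sensors.sense()['gripper_force'],sensors.sense()['ft_force'])
E
```

```text
shift [-0.3167 -0.1453 -0.1201] turn -0.0301 | az 89.58 tcp [ 0.6282 -0.0206  0.0799] w 0.0143
89.30594801902771 [-2.71744036 -0.57093845  6.20039045]
```

Emit:
play_rows([
  [[1, 0, 0, -0.01, 0], [1, 0, 0, -0.025, 0], [1, 0, 0, -0.05, 0], [1, 0, 0, -0.085, 0], [1, 0, 0, -0.12, 0], [1, -0.04, -0.02, -0.12, 0], [1, -0.08, -0.04, -0.12, 0], [1, -0.12, -0.06, -0.12, 0], [1, -0.16, -0.08, -0.12, 0], [1, -0.2, -0.1, -0.12, 0], [1, -0.24, -0.12, -0.12, 0], [1, -0.28, -0.135, -0.12, -0.015], [1, -0.31, -0.145, -0.12, -0.03], [1, -0.322, -0.148, -0.12, -0.03], [1, -0.322, -0.148, -0.12, -0.03], [1, -0.322, -0.148, -0.12, -0.03], [1, -0.322, -0.148, -0.12, -0.03]],
])

```text
clock: 11.45
position: [0.4783, -0.3391, 0.1982]
tcp_rot: [[-0.025, 1.0, 0.0], [1.0, 0.025, 0.001], [0.001, 0.0, -1.0]]
ft_force: [0.5, -0.1, -4.2]
width: 0.0147
gripper_force: 92.0
```

```bash
python3 - <<'E'
from m import *
shift(.4804,-.3432,.02,91.3)
c=cam('scene'); save(c['bgr'],'m1')
E
```

```text
shift [-0.0043  0.0019  0.1782] turn 0.002 | az 91.41 tcp [ 0.4783 -0.3391  0.1982] w 0.0147
```

View pics/m1.png

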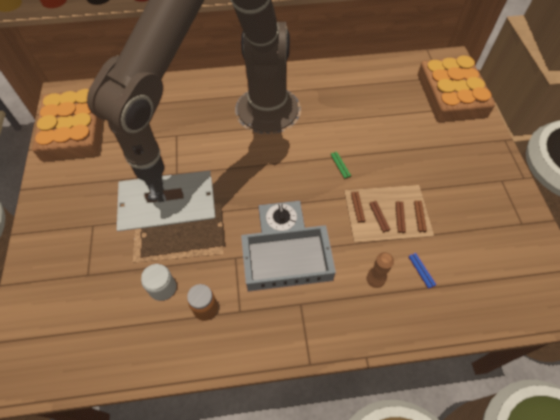

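The cover is held level above the mat at (166,200), and the tray is open and empty at (288,257). I lower it and release.

Emit:
play_rows([
  [[1, -0.002, 0.002, 0.04, 0], [1, -0.004, 0.002, 0.08, 0], [1, -0.004, 0.002, 0.12, 0], [1, -0.004, 0.002, 0.15, 0], [1, -0.004, 0.002, 0.168, 0], [1, -0.004, 0.002, 0.174, 0], [1, -0.004, 0.002, 0.178, 0], [1, -0.004, 0.002, 0.178, 0], [1, -0.004, 0.002, 0.178, 0]],
])

```text
clock: 12.62
position: [0.4801, -0.3448, 0.0211]
tcp_rot: [[-0.023, 1.0, 0.001], [1.0, 0.023, -0.001], [-0.001, 0.001, -1.0]]
ft_force: [0.1, -0.3, -3.6]
width: 0.0141
gripper_force: 91.9
```

```bash
python3 - <<'E'
from m import *
shift(.4804,-.3432,.02,91.3);print(sensors.sense()['ft_force'])
E
```

```text
shift [0.0016 0.0003 0.0011] turn -0.0002 | az 91.29 tcp [ 0.4801 -0.3448  0.0211] w 0.0141
[ 0.09347356 -0.33251599 -3.59211347]
```

Emit:
play_rows([
  [[1, 0, 0, 0.002, 0], [1, 0, 0, 0.003, 0], [0, 0, 0, 0.003, 0], [0, 0, 0, 0.003, 0], [0, 0, 0, 0.003, 0], [0, 0, 0, 0.003, 0], [0, 0, 0, -0.04, 0], [0, 0, 0, -0.1, 0], [0, 0, 0, -0.15, 0], [0, 0.06, 0, -0.2, 0], [0, 0.12, 0, -0.2, 0], [0, 0.12, 0, -0.2, 0], [0, 0.12, 0, -0.2, 0]],
])

```text
clock: 14.25
position: [0.4771, -0.2241, 0.2204]
tcp_rot: [[-0.024, 1.0, 0.001], [1.0, 0.024, 0.0], [0.0, 0.001, -1.0]]
ft_force: [0.1, -0.4, 0.2]
width: 0.0428
gripper_force: 0.0
```

```bash
python3 - <<'E'
from m import *
c=cam('scene'); print(*quills(c),sep='\n')
H=cv2.cvtColor(c['bgr'],cv2.COLOR_BGR2HSV); W=(H[...,1]<45)&(H[...,2]>110); W[:,:110]=0;W[:,230:]=0
print('cover',[r for r in rects(c,W,.010,1500,20000)])
shift(.4697,.2355,.15,180)
E
```

```text
([400, 217], 0.524, 0.3609, 0.109, 0.024, -10.7)
([420, 217], 0.5286, 0.4232, 0.109, 0.024, -8.9)
([379, 216], 0.5124, 0.2962, 0.11, 0.026, 10.0)
([358, 207], 0.4698, 0.2365, 0.11, 0.023, -1.5)
cover [([175, 232], 0.4807, -0.3361, 0.253, 0.157, -88.4)]
shift [0.4609 0.0032 0.07  ] turn -1.5485 | az 91.28 tcp [ 0.4768 -0.2253  0.2202] w 0.0429
```

Emit:
play_rows([
  [[-0.1, 0.042, 0, 0, -0.15], [-0.1, 0.084, 0, 0, -0.3], [-0.1, 0.126, 0, 0, -0.45], [-0.1, 0.168, 0, 0, -0.6], [-0.1, 0.21, 0, 0, -0.75], [-0.1, 0.252, 0, 0, -0.9], [-0.1, 0.294, 0, 0, -1.05], [-0.1, 0.336, 0, 0, -1.2], [-0.1, 0.378, 0, 0, -1.35], [-0.1, 0.42, 0, 0.03, -1.5], [-0.1, 0.461, 0.003, 0.07, -1.55], [-0.1, 0.461, 0.003, 0.07, -1.55], [-0.1, 0.461, 0.003, 0.07, -1.55], [-0.1, 0.461, 0.003, 0.07, -1.55]],
], newtons=35)

```text
clock: 16.05
position: [0.4708, 0.2347, 0.1511]
tcp_rot: [[-1.0, 0.002, 0.001], [0.002, 1.0, 0.0], [-0.001, 0.0, -1.0]]
ft_force: [0.1, 0.2, 0.2]
width: 0.0469
gripper_force: 0.0
```

```bash
python3 - <<'E'
from m import *
shift(.4697,.2355,.012,179.2); print(*quills(cam('scene')),sep='\n')
E
```

```text
shift [0.0013 0.0008 0.1391] turn 0.0123 | az 179.9 tcp [0.4708 0.2347 0.1511] w 0.0469
([400, 217], 0.5239, 0.3608, 0.11, 0.023, -11.5)
([420, 216], 0.5286, 0.4234, 0.109, 0.024, -9.1)
([379, 216], 0.5118, 0.2972, 0.111, 0.027, 10.5)
([357, 206], 0.4683, 0.2364, 0.113, 0.026, -0.6)
```

Emit:
play_rows([
  [[-0.1, 0.001, 0.001, 0.05, 0.01], [-0.1, 0.001, 0.001, 0.1, 0.01], [-0.1, 0.001, 0.001, 0.13, 0.01], [-0.1, 0.001, 0.001, 0.14, 0.01], [-0.1, 0.001, 0.001, 0.14, 0.01], [1, 0.001, 0.001, 0.14, 0.01], [1, 0.001, 0.001, 0.14, 0.01], [1, 0.001, 0.001, 0.14, 0.01], [1, 0.001, 0.001, 0.14, 0.01], [1, 0.001, 0.001, 0.1, 0.01], [1, 0.001, 0.001, 0.05, 0.01], [1, 0.001, 0.001, 0.0, 0.01], [1, 0.001, 0.001, 0.0, 0.01], [1, 0.001, 0.001, 0.0, 0.01]],
])

```text
clock: 17.85
position: [0.4684, 0.2374, 0.1507]
tcp_rot: [[-1.0, 0.008, 0.001], [0.008, 1.0, 0.001], [-0.001, 0.001, -1.0]]
ft_force: [-0.5, 0.5, -0.3]
width: 0.025
gripper_force: 34.8
```

```bash
python3 - <<'E'
from m import *
shift(.6265,-.0135-.066,.15,180); print(sensors.sense()['gripper_force'])
E
```

```text
shift [-0.1607 -0.3156  0.0007] turn -0.0082 | az 179.53 tcp [0.4684 0.2374 0.1507] w 0.025
34.7943913936615
```

Emit:
play_rows([
  [[1, -0.01, -0.04, 0, 0], [1, -0.03, -0.08, 0, 0], [1, -0.05, -0.12, 0, 0], [1, -0.075, -0.16, 0, 0], [1, -0.1, -0.2, 0, 0], [1, -0.125, -0.24, 0, 0], [1, -0.15, -0.28, 0, 0], [1, -0.161, -0.316, 0, -0.008], [1, -0.161, -0.316, 0, -0.008], [1, -0.161, -0.316, 0.01, -0.008], [1, -0.161, -0.316, 0.05, -0.008], [1, -0.161, -0.316, 0.09, -0.008], [1, -0.161, -0.316, 0.12, -0.008], [1, -0.161, -0.316, 0.13, -0.008], [1, -0.161, -0.316, 0.13, -0.008], [0.15, -0.161, -0.316, 0.13, -0.008], [0.15, -0.161, -0.316, 0.13, -0.008], [0.15, -0.161, -0.316, 0.09, -0.008], [0.15, -0.161, -0.316, 0.03, -0.008], [-0.1, -0.161, -0.316, -0.01, -0.008]],
])

```text
clock: 20.35
position: [0.6279, -0.0804, 0.1638]
tcp_rot: [[-1.0, 0.001, 0.004], [0.001, 1.0, -0.001], [-0.004, -0.001, -1.0]]
ft_force: [0.9, 0.5, 0.4]
width: 0.0471
gripper_force: 0.0
```

```bash
python3 - <<'E'
from m import *
shift(.512,.2955,.15,190)
c=cam('scene'); q=quills(c); print(*q,sep='\n')
save(c['bgr'][180:320,220:440],'b1',3)
E
```

```text
shift [0.1162 0.3759 0.0131] turn -0.1751 | az 179.97 tcp [ 0.6279 -0.0804  0.1638] w 0.0471
([400, 217], 0.5239, 0.361, 0.109, 0.024, -11.2)
([420, 217], 0.5288, 0.4232, 0.109, 0.024, -8.9)
([379, 216], 0.5124, 0.296, 0.11, 0.026, 9.4)
```

View pics/b1.png

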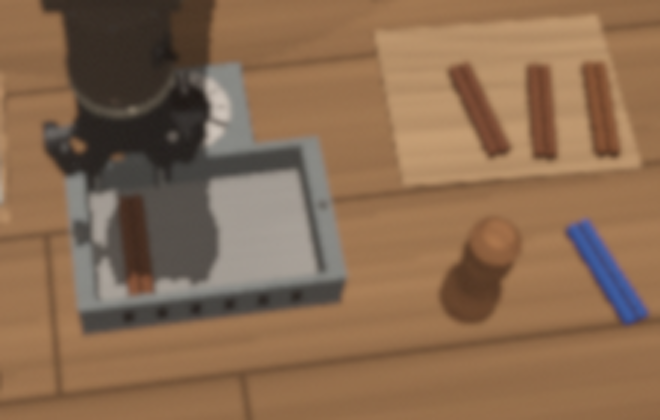

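One quill lies in the box at crop (135,245) and three remain on the board. Next is the one at (0.512, 0.2955).

Emit:
play_rows([
  [[-0.1, 0.02, 0.04, 0, 0], [-0.1, 0.04, 0.09, 0, 0], [-0.1, 0.06, 0.14, 0, 0], [-0.1, 0.08, 0.19, 0, 0], [-0.1, 0.1, 0.24, 0, 0], [-0.1, 0.116, 0.29, 0, -0.05], [-0.1, 0.116, 0.34, 0, -0.12], [-0.1, 0.116, 0.376, 0.013, -0.172], [-0.1, 0.116, 0.376, 0.013, -0.172], [-0.1, 0.116, 0.376, 0.013, -0.172], [-0.1, 0.116, 0.376, 0.013, -0.172]],
])

```text
clock: 21.78
position: [0.5117, 0.2946, 0.1478]
tcp_rot: [[-0.986, -0.169, 0.001], [-0.169, 0.986, -0.0], [-0.001, -0.0, -1.0]]
ft_force: [0.8, -0.5, 0.5]
width: 0.0469
gripper_force: 0.0
```

```bash
python3 - <<'E'
from m import *
shift(.5121,.296,.011,189.6);  print(*quills(cam('scene')),sep='\n')
E
```

```text
shift [-0.0005  0.0013  0.1368] turn 0.0018 | az -170.3 tcp [0.5117 0.2946 0.1478] w 0.0469
([400, 217], 0.5237, 0.3609, 0.109, 0.025, -15.1)
([420, 216], 0.5286, 0.423, 0.109, 0.023, -8.9)
([379, 216], 0.5112, 0.2962, 0.111, 0.029, 10.5)
```

Emit:
play_rows([
  [[-0.1, 0, 0.001, 0.05, 0], [-0.1, 0, 0.001, 0.1, 0], [-0.1, 0, 0.001, 0.13, 0], [-0.1, 0, 0.001, 0.137, 0], [-0.1, 0, 0.001, 0.137, 0], [1, 0, 0.001, 0.137, 0], [1, 0, 0.001, 0.137, 0], [1, 0, 0.001, 0.137, 0], [1, 0, 0.001, 0.137, 0], [1, 0, 0.001, 0.1, 0], [1, 0, 0.001, 0.05, 0], [1, 0, 0.001, 0.0, 0], [1, 0, 0.001, 0.0, 0], [1, 0, 0.001, 0.0, 0]],
])

```text
clock: 23.58
position: [0.5107, 0.297, 0.1476]
tcp_rot: [[-0.985, -0.171, 0.001], [-0.171, 0.985, 0.0], [-0.001, 0.0, -1.0]]
ft_force: [0.5, -0.4, -0.9]
width: 0.0255
gripper_force: 34.8
```

```bash
python3 - <<'E'
from m import *
shift(.6265,-.0135-.022,.15,180); print(sensors.sense()['gripper_force'])
E
```

```text
shift [-0.0573 -0.3475 -0.0025] turn 0.1718 | az -170.16 tcp [0.5107 0.297  0.1476] w 0.0255
34.762871861457825
```

Emit:
play_rows([
  [[1, -0.007, -0.043, 0, 0.02], [1, -0.014, -0.087, 0, 0.04], [1, -0.021, -0.13, 0, 0.06], [1, -0.029, -0.174, 0, 0.08], [1, -0.036, -0.217, 0, 0.1], [1, -0.043, -0.26, 0, 0.12], [1, -0.05, -0.304, 0, 0.14], [1, -0.057, -0.3475, 0, 0.172], [1, -0.057, -0.3475, 0, 0.172], [1, -0.057, -0.3475, 0.01, 0.172], [1, -0.057, -0.3475, 0.05, 0.172], [1, -0.057, -0.3475, 0.09, 0.172], [1, -0.057, -0.3475, 0.115, 0.172], [1, -0.057, -0.3475, 0.127, 0.172], [1, -0.057, -0.3475, 0.127, 0.172], [0.2, -0.057, -0.3475, 0.127, 0.172], [0.2, -0.057, -0.3475, 0.127, 0.172], [0.2, -0.057, -0.3475, 0.09, 0.172], [0.2, -0.057, -0.3475, 0.03, 0.172], [-0.1, -0.057, -0.3475, -0.01, 0.172]],
])

```text
clock: 26.08
position: [0.6273, -0.0358, 0.1608]
tcp_rot: [[-1.0, 0.001, 0.003], [0.001, 1.0, 0.0], [-0.003, 0.0, -1.0]]
ft_force: [1.4, -0.6, 0.0]
width: 0.0468
gripper_force: 0.0
```

```bash
python3 - <<'E'
from m import *
c=cam('scene'); q=quills(c); print(*q,sep='\n')
shift(.524,.360,.15,168.8)
save(c['bgr'][180:320,220:440],'b2',3)
E
```

```text
([400, 217], 0.5237, 0.3608, 0.109, 0.023, -11.5)
([420, 216], 0.5287, 0.4235, 0.109, 0.023, -9.4)
shift [0.1062 0.3958 0.0151] turn 0.1947 | az 179.95 tcp [ 0.6297 -0.0359  0.166 ] w 0.0472
```

View pics/b2.png

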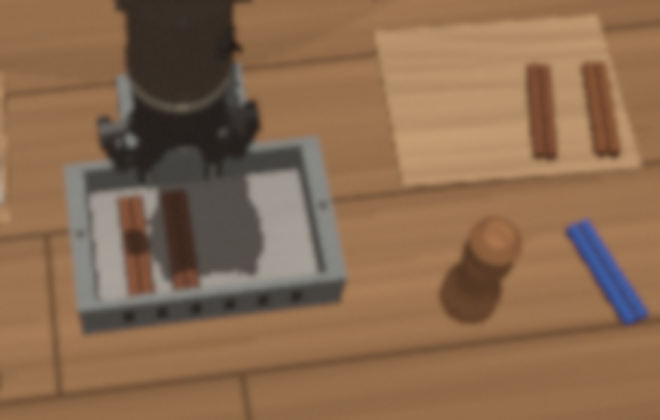

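Two quills lie in the box at crop (135,245) and (180,240). Next is the one at (0.524, 0.360).

Emit:
play_rows([
  [[-0.1, 0.02, 0.04, 0, 0], [-0.1, 0.04, 0.09, 0, 0], [-0.1, 0.06, 0.14, 0, 0], [-0.1, 0.08, 0.19, 0, 0], [-0.1, 0.1, 0.24, 0, 0], [-0.1, 0.106, 0.29, 0, 0.05], [-0.1, 0.106, 0.34, 0, 0.12], [-0.1, 0.106, 0.38, 0.013, 0.195], [-0.1, 0.106, 0.396, 0.015, 0.195], [-0.1, 0.106, 0.396, 0.015, 0.195], [-0.1, 0.106, 0.396, 0.015, 0.195], [-0.1, 0.106, 0.396, 0.015, 0.195]],
])

```text
clock: 27.62
position: [0.5213, 0.3587, 0.1429]
tcp_rot: [[-0.981, 0.196, 0.001], [0.196, 0.981, -0.0], [-0.001, -0.0, -1.0]]
ft_force: [0.1, -0.2, -0.2]
width: 0.047
gripper_force: 0.0
```

```bash
python3 - <<'E'
from m import *
shift(.5238,.360,.011,168.8);  print(*quills(cam('scene')),sep='\n')
E
```

```text
shift [-0.0021  0.0018  0.1319] turn -0.0019 | az 168.69 tcp [0.5213 0.3587 0.1429] w 0.047
([420, 217], 0.5303, 0.4217, 0.105, 0.026, -8.8)
([400, 216], 0.5224, 0.3619, 0.113, 0.025, -11.9)
```

Emit:
play_rows([
  [[-0.1, -0.002, 0.002, 0.05, 0], [-0.1, -0.002, 0.002, 0.1, 0], [-0.1, -0.002, 0.002, 0.125, 0], [-0.1, -0.002, 0.002, 0.132, 0], [-0.1, -0.002, 0.002, 0.132, 0], [1, -0.002, 0.002, 0.132, 0], [1, -0.002, 0.002, 0.132, 0], [1, -0.002, 0.002, 0.132, 0], [1, -0.002, 0.002, 0.132, 0], [1, -0.002, 0.002, 0.1, 0], [1, -0.002, 0.002, 0.05, 0], [1, -0.002, 0.002, 0.0, 0], [1, -0.002, 0.002, 0.0, 0], [1, -0.002, 0.002, 0.0, 0]],
])

```text
clock: 29.42
position: [0.5225, 0.362, 0.1424]
tcp_rot: [[-0.981, 0.194, 0.0], [0.194, 0.981, 0.0], [-0.0, 0.0, -1.0]]
ft_force: [0.5, -1.1, -1.0]
width: 0.0252
gripper_force: 34.7
```

```bash
python3 - <<'E'
from m import *
shift(.6265,-.0135+.022,.15,180); print(sensors.sense()['gripper_force'])
E
```

```text
shift [-0.1705 -0.3266 -0.0077] turn -0.1951 | az 168.82 tcp [0.5225 0.362  0.1424] w 0.0252
34.682185649871826
```

Emit:
play_rows([
  [[1, -0.014, -0.041, -0.008, 0], [1, -0.03, -0.082, -0.008, 0], [1, -0.05, -0.122, -0.008, -0.03], [1, -0.075, -0.163, -0.008, -0.06], [1, -0.1, -0.204, -0.008, -0.1], [1, -0.125, -0.245, -0.008, -0.14], [1, -0.15, -0.286, -0.008, -0.18], [1, -0.1705, -0.3266, -0.008, -0.195], [1, -0.1705, -0.3266, -0.008, -0.195], [1, -0.1705, -0.3266, 0.01, -0.195], [1, -0.1705, -0.3266, 0.05, -0.195], [1, -0.1705, -0.3266, 0.09, -0.195], [1, -0.1705, -0.3266, 0.11, -0.195], [1, -0.1705, -0.3266, 0.122, -0.195], [1, -0.1705, -0.3266, 0.122, -0.195], [0.2, -0.1705, -0.3266, 0.122, -0.195], [0.2, -0.1705, -0.3266, 0.122, -0.195], [0.2, -0.1705, -0.3266, 0.08, -0.195], [0.2, -0.1705, -0.3266, 0.02, -0.195], [-0.1, -0.1705, -0.3266, -0.015, -0.195]],
])

```text
clock: 31.92
position: [0.628, 0.0084, 0.1612]
tcp_rot: [[-1.0, 0.001, 0.004], [0.001, 1.0, 0.0], [-0.004, 0.0, -1.0]]
ft_force: [0.1, 0.5, -0.1]
width: 0.0465
gripper_force: 0.0
```

```bash
python3 - <<'E'
from m import *
c=cam('scene'); q=quills(c); print(*q,sep='\n')
shift(.5287,.4225,.15,171.3)
save(c['bgr'][180:320,220:440],'b3',3)
E
```

```text
([420, 216], 0.5288, 0.4232, 0.109, 0.024, -8.9)
shift [0.1017 0.4139 0.0148] turn 0.1511 | az 179.96 tcp [0.6299 0.0085 0.1654] w 0.0467
```

View pics/b3.png

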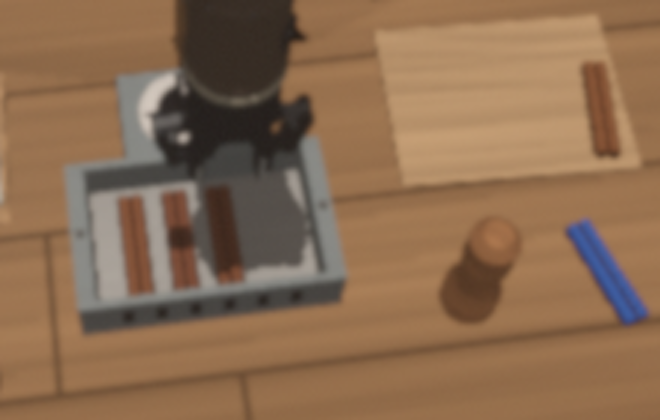

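Three quills lie in the box, the newest at crop (225,232). The last one is on the board at (600,108).

Emit:
play_rows([
  [[-0.1, 0.02, 0.04, 0, 0], [-0.1, 0.04, 0.09, 0, 0], [-0.1, 0.06, 0.14, 0, 0], [-0.1, 0.08, 0.19, 0, 0], [-0.1, 0.1, 0.24, 0, 0], [-0.1, 0.102, 0.29, 0, 0.05], [-0.1, 0.102, 0.34, 0, 0.1], [-0.1, 0.102, 0.39, 0.013, 0.15], [-0.1, 0.102, 0.414, 0.015, 0.15], [-0.1, 0.102, 0.414, 0.015, 0.15], [-0.1, 0.102, 0.414, 0.015, 0.15], [-0.1, 0.102, 0.414, 0.015, 0.15]],
])

```text
clock: 33.48
position: [0.5257, 0.4209, 0.1428]
tcp_rot: [[-0.988, 0.152, 0.001], [0.152, 0.988, -0.0], [-0.001, -0.0, -1.0]]
ft_force: [-0.1, 0.6, -1.0]
width: 0.0473
gripper_force: 0.0
```

```bash
python3 - <<'E'
from m import *
shift(.5287,.4225,.011,171.2);  print(*quills(cam('scene')),sep='\n')
E
```

```text
shift [-0.0026  0.0021  0.1318] turn 0.0011 | az 171.27 tcp [0.5257 0.4209 0.1428] w 0.0473
([420, 216], 0.5287, 0.424, 0.109, 0.025, -8.2)
```

Emit:
play_rows([
  [[-0.1, -0.003, 0.002, 0.05, 0], [-0.1, -0.003, 0.002, 0.1, 0], [-0.1, -0.003, 0.002, 0.125, 0], [-0.1, -0.003, 0.002, 0.132, 0], [-0.1, -0.003, 0.002, 0.132, 0], [1, -0.003, 0.002, 0.132, 0], [1, -0.003, 0.002, 0.132, 0], [1, -0.003, 0.002, 0.132, 0], [1, -0.003, 0.002, 0.132, 0], [1, -0.003, 0.002, 0.1, 0], [1, -0.003, 0.002, 0.05, 0], [1, -0.003, 0.002, 0.0, 0], [1, -0.003, 0.002, 0.0, 0], [1, -0.003, 0.002, 0.0, 0]],
])

```text
clock: 35.28
position: [0.5278, 0.424, 0.1424]
tcp_rot: [[-0.989, 0.15, 0.0], [0.15, 0.989, 0.0], [-0.0, 0.0, -1.0]]
ft_force: [-1.4, 0.0, -1.6]
width: 0.025
gripper_force: 34.7
```

```bash
python3 - <<'E'
from m import *
shift(.6265,-.0135+.066,.15,180); print(sensors.sense()['gripper_force'])
E
```

```text
shift [-0.1532 -0.3525 -0.0077] turn -0.1502 | az 171.39 tcp [0.5278 0.424  0.1424] w 0.025
34.658875465393066
```

Emit:
play_rows([
  [[1, -0.01, -0.044, -0.008, 0], [1, -0.02, -0.088, -0.008, 0], [1, -0.03, -0.132, -0.008, 0], [1, -0.04, -0.176, -0.008, -0.03], [1, -0.06, -0.22, -0.008, -0.06], [1, -0.09, -0.264, -0.008, -0.1], [1, -0.13, -0.308, -0.008, -0.13], [1, -0.153, -0.3525, -0.008, -0.15], [1, -0.153, -0.3525, -0.008, -0.15], [1, -0.153, -0.3525, 0.01, -0.15], [1, -0.153, -0.3525, 0.05, -0.15], [1, -0.153, -0.3525, 0.09, -0.15], [1, -0.153, -0.3525, 0.11, -0.15], [1, -0.153, -0.3525, 0.122, -0.15], [1, -0.153, -0.3525, 0.122, -0.15], [0.2, -0.153, -0.3525, 0.122, -0.15], [0.2, -0.153, -0.3525, 0.122, -0.15], [0.2, -0.153, -0.3525, 0.08, -0.15], [0.2, -0.153, -0.3525, 0.02, -0.15], [-0.1, -0.153, -0.3525, -0.05, -0.15]],
])

```text
clock: 37.78
position: [0.6264, 0.0537, 0.1869]
tcp_rot: [[-1.0, -0.001, 0.0], [-0.001, 1.0, 0.001], [-0.0, 0.001, -1.0]]
ft_force: [1.2, -0.3, 1.2]
width: 0.047
gripper_force: 0.0
```

```bash
python3 - <<'E'
from m import *
c=cam('scene'); q=quills(c); print(*q,sep='\n')
H=cv2.cvtColor(c['bgr'],cv2.COLOR_BGR2HSV); W=(H[...,1]<45)&(H[...,2]>110); W[:,:110]=0;W[:,230:]=0
print('cover',[r for r in rects(c,W,.010,1500,20000)])
shift(.4801,-.3448,.21,91.3)
save(c['bgr'][180:320,220:440],'b4',3)
E
```

```text
cover [([176, 232], 0.4805, -0.3358, 0.254, 0.156, -88.4)]
shift [ 0.1504 -0.3987 -0.0165] turn 1.5482 | az -179.99 tcp [0.6306 0.0539 0.1966] w 0.0467
```

View pics/b4.png

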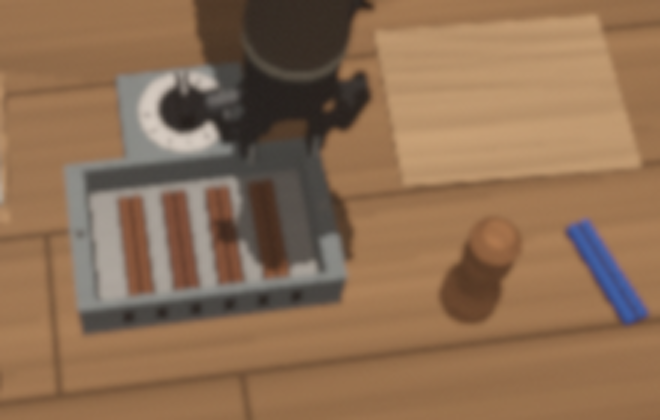

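All four quills are side by side in the box, and the dial is still at zero. Now I fetch the cover.

Emit:
play_rows([
  [[0, 0.014, -0.036, -0.017, 0.14], [0, 0.028, -0.072, -0.017, 0.28], [0, 0.042, -0.108, -0.017, 0.42], [0, 0.056, -0.144, -0.017, 0.56], [0, 0.07, -0.18, -0.017, 0.7], [0, 0.084, -0.216, -0.017, 0.84], [0, 0.098, -0.252, -0.017, 0.98], [0, 0.112, -0.288, -0.017, 1.12], [0, 0.126, -0.324, -0.017, 1.26], [0, 0.14, -0.36, -0.017, 1.4], [0, 0.15, -0.39, -0.017, 1.53], [0, 0.1504, -0.3987, -0.017, 1.548], [0, 0.1504, -0.3987, 0.03, 1.548], [0, 0.1504, -0.3987, 0.08, 1.548], [0, 0.1504, -0.3987, 0.12, 1.548], [0, 0.1504, -0.3987, 0.12, 1.548], [0, 0.1504, -0.3987, 0.12, 1.548], [0, 0.1504, -0.3987, 0.12, 1.548]],
])

```text
clock: 40.08
position: [0.4774, -0.3465, 0.0668]
tcp_rot: [[-0.023, 1.0, 0.003], [1.0, 0.023, -0.001], [-0.001, 0.003, -1.0]]
ft_force: [-0.2, 0.1, -0.1]
width: 0.0428
gripper_force: 0.0
```

```bash
python3 - <<'E'
from m import *
shift(.4801,-.3448,.019,91.3)
E
```

```text
shift [0.0017 0.0025 0.0478] turn 0.0005 | az 91.33 tcp [ 0.4774 -0.3465  0.0668] w 0.0428
```

Emit:
play_rows([
  [[0, 0.002, 0.0025, 0.02, 0], [0, 0.002, 0.0025, 0.04, 0], [0, 0.002, 0.0025, 0.048, 0], [0, 0.002, 0.0025, 0.048, 0], [0, 0.002, 0.0025, 0.048, 0], [1, 0.002, 0.0025, 0.048, 0], [1, 0.002, 0.0025, 0.048, 0], [1, 0.002, 0.0025, 0.048, 0], [1, 0.002, 0.0025, 0.048, 0], [1, 0.002, 0.0025, 0.048, 0]],
], newtons=100)

```text
clock: 41.32
position: [0.4791, -0.3442, 0.0177]
tcp_rot: [[-0.023, 1.0, 0.001], [1.0, 0.023, -0.001], [-0.001, 0.001, -1.0]]
ft_force: [0.1, 0.7, 5.6]
width: 0.0139
gripper_force: 98.4
```

```bash
python3 - <<'E'
from m import *
shift(.6282,-.0206,.2,89.58); print(sensors.sense()['gripper_force'],sensors.sense()['ft_force'])
E
```

```text
shift [ 0.3201  0.1566 -0.1823] turn 0.03 | az 91.3 tcp [ 0.4791 -0.3442  0.0177] w 0.0139
98.41250538825989 [0.10222085 0.72473939 5.61997481]
```

Emit:
play_rows([
  [[1, 0, 0, -0.01, 0], [1, 0, 0, -0.04, 0], [1, 0, 0, -0.08, 0], [1, 0, 0, -0.12, 0], [1, 0, 0, -0.16, 0], [1, 0.02, 0.01, -0.182, 0], [1, 0.06, 0.03, -0.182, 0], [1, 0.1, 0.05, -0.182, 0], [1, 0.14, 0.07, -0.182, 0.01], [1, 0.18, 0.09, -0.182, 0.015], [1, 0.22, 0.11, -0.182, 0.02], [1, 0.26, 0.13, -0.182, 0.03], [1, 0.3, 0.15, -0.182, 0.03], [1, 0.32, 0.1566, -0.182, 0.03], [1, 0.32, 0.1566, -0.182, 0.03], [1, 0.32, 0.1566, -0.182, 0.03], [1, 0.32, 0.1566, -0.13, 0.03], [1, 0.32, 0.1566, -0.105, 0.03], [1, 0.32, 0.1566, -0.105, 0.03], [1, 0.32, 0.1566, -0.105, 0.03]],
])

```text
clock: 43.82
position: [0.6286, -0.0219, 0.1232]
tcp_rot: [[0.009, 1.0, 0.002], [1.0, -0.009, -0.0], [-0.0, 0.002, -1.0]]
ft_force: [0.7, -0.3, -4.0]
width: 0.0144
gripper_force: 98.3
```

```bash
python3 - <<'E'
from m import *
shift(.6282,-.0206,.0799,89.58); s=sensors.sense(); print(s['gripper_force'],s['ft_force'],s['tcp_rot'])
c=cam('scene'); save(c['bgr'][170:310,200:400],'c1',4)
E
```

```text
shift [ 0.0013 -0.0005  0.0433] turn -0.0018 | az 89.48 tcp [ 0.6286 -0.0219  0.1232] w 0.0144
98.2742714881897 [ 0.74611969 -0.31175677 -4.00334839] [[ 9.11935924e-03  9.99956671e-01  1.86882297e-03]
 [ 9.99958326e-01 -9.11854059e-03 -4.46108551e-04]
 [-4.29048283e-04  1.87281331e-03 -9.99998154e-01]]
```

View pics/c1.png

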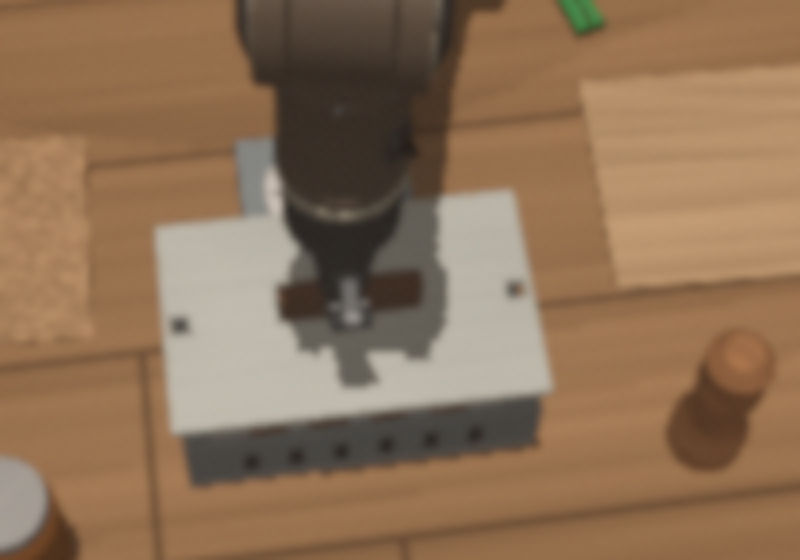

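The cover hovers over the tray with its holes at crop (180,325) and (515,288). I check their alignment by ray.

```bash
python3 - <<'E'
from m import *
c=cam('scene'); g=cv2.cvtColor(c['bgr'],cv2.COLOR_BGR2GRAY)
def hole(u,v):
    p=255-g[v-5:v+6,u-5:u+6].astype(float); p=np.clip(p-np.median(p)-20,0,None); i=np.indices(p.shape); return u-5+(p*i[1]).sum()/p.sum(), v-5+(p*i[0]).sum()/p.sum()
for u,v in((245,251),(329,242)): h=hole(u,v); print(h,ray(c,*h,.1143))
c0=cv2.imread('pics/d1.png') # at start, crop 200,150 x4
g=cv2.cvtColor(cv2.resize(c0,None,fx=.25,fy=.25,interpolation=cv2.INTER_AREA),cv2.COLOR_BGR2GRAY)
for u,v in((46,107),(128,97)): h=hole(u,v); print(h,ray(c,h[0]+200,h[1]+150,.071))
E
```

```text
(np.float64(244.0310734463277), np.float64(251.3954802259887)) [ 0.62832703 -0.13215507  0.1143    ]
(np.float64(330.20818505338076), np.float64(241.2099644128114)) [0.62791309 0.10840271 0.1143    ]
(np.float64(43.506493506493506), np.float64(107.67717996289424)) [ 0.62675676 -0.13656801  0.071     ]
(np.float64(130.65342960288808), np.float64(96.26714801444044)) [0.6231268  0.11499687 0.071     ]
```

Emit:
play_rows([
  [[1, 0.002, -0.0005, 0.01, -0.002], [1, 0.002, -0.0005, 0.02, -0.002], [1, 0.002, -0.0005, 0.026, -0.002], [1, 0.002, -0.0005, 0.026, -0.002], [1, 0.002, -0.0005, 0.03, -0.002], [1, 0.002, -0.0005, 0.033, -0.002], [1, 0.002, -0.0005, 0.036, -0.002], [1, 0.002, -0.0005, 0.036, -0.002]],
])

```text
clock: 44.92
position: [0.6273, -0.0184, 0.0855]
tcp_rot: [[0.005, 1.0, -0.0], [1.0, -0.005, -0.0], [-0.0, -0.0, -1.0]]
ft_force: [1.1, -0.4, -4.2]
width: 0.0143
gripper_force: 98.6
```

```bash
python3 - <<'E'
from m import *
shift(.6282,-.0200,.0799,89.58); s=sensors.sense(); print(s['gripper_force'],s['ft_force'],s['ft_torque'])
E
```

```text
shift [-0.0016  0.001   0.0056] turn 0.0019 | az 89.69 tcp [ 0.6273 -0.0184  0.0855] w 0.0143
98.61638188362122 [ 1.12092942 -0.44407945 -4.21022087] [ 0.01223001 -0.01562584  0.05204033]
```

No contact force and the pins are already in the holes. I lower it the rest of the way.

Emit:
play_rows([
  [[1, -0.001, 0.001, 0.002, 0.001], [1, -0.001, 0.001, 0.004, 0.001], [1, -0.001, 0.001, 0.005, 0.001], [1, -0.001, 0.001, 0.006, 0.001], [1, -0.001, 0.001, 0.006, 0.001]],
])

```text
clock: 45.55
position: [0.6281, -0.0194, 0.0796]
tcp_rot: [[0.006, 1.0, -0.001], [1.0, -0.006, 0.0], [0.0, -0.001, -1.0]]
ft_force: [-3.7, 0.2, -3.2]
width: 0.0142
gripper_force: 98.8
```

```bash
python3 - <<'E'
from m import *
shift(.6282,-.0200,.0799,89.58); s=sensors.sense(); print(s['gripper_force'],s['ft_force'],s['ft_torque'])
E
```

```text
shift [-0.0006  0.0001 -0.0003] turn 0.001 | az 89.64 tcp [ 0.6281 -0.0194  0.0796] w 0.0142
98.7781548500061 [-3.71285366  0.20913036 -3.20474802] [0.1646371  0.75535431 0.39049685]
```

Emit:
play_rows([
  [[1, 0, 0, 0.002, 0], [1, 0, 0, 0.002, 0], [0, 0, 0, 0.002, 0], [0, 0, 0, 0.002, 0], [0, 0, 0, 0.002, 0], [0, 0, 0, 0.002, 0], [0, 0, 0, -0.03, 0], [0, 0, 0, -0.08, 0], [0, 0.03, -0.02, -0.12, -0.15], [0, 0.08, -0.05, -0.12, -0.3], [0, 0.13, -0.08, -0.12, -0.45], [0, 0.18, -0.11, -0.12, -0.6], [0, 0.22, -0.13, -0.12, -0.75], [0, 0.22, -0.13, -0.12, -0.9], [0, 0.22, -0.13, -0.12, -1.05], [0, 0.22, -0.13, -0.12, -1.2], [0, 0.22, -0.13, -0.12, -1.35], [0, 0.22, -0.13, -0.12, -1.5], [0, 0.22, -0.13, -0.12, -1.577], [0, 0.22, -0.13, -0.12, -1.577]],
])

```text
clock: 48.05
position: [0.5, 0.2012, 0.1999]
tcp_rot: [[-1.0, 0.001, 0.0], [0.001, 1.0, 0.0], [-0.0, 0.0, -1.0]]
ft_force: [-0.5, 0.3, -0.6]
width: 0.0427
gripper_force: 0.0
```

```bash
python3 - <<'E'
from m import *
shift(.4965,-.0140,.12,179.5)
c=cam('top'); H=cv2.cvtColor(c['bgr'],cv2.COLOR_BGR2HSV)
W=(H[...,1]<45)&(H[...,2]>150); W[:,:225]=0;W[:,345:]=0
print('cover',[r for r in rects(c,W,.071,2000,20000)])
save(c['bgr'][120:240,210:350],'e1',5)
E
```

```text
shift [ 0.0032 -0.2152  0.0798] turn 0.0074 | az 179.92 tcp [0.5    0.2012 0.1999] w 0.0427
cover [([282, 159], 0.6288, -0.0128, 0.256, 0.157, -89.9)]
```

View pics/e1.png

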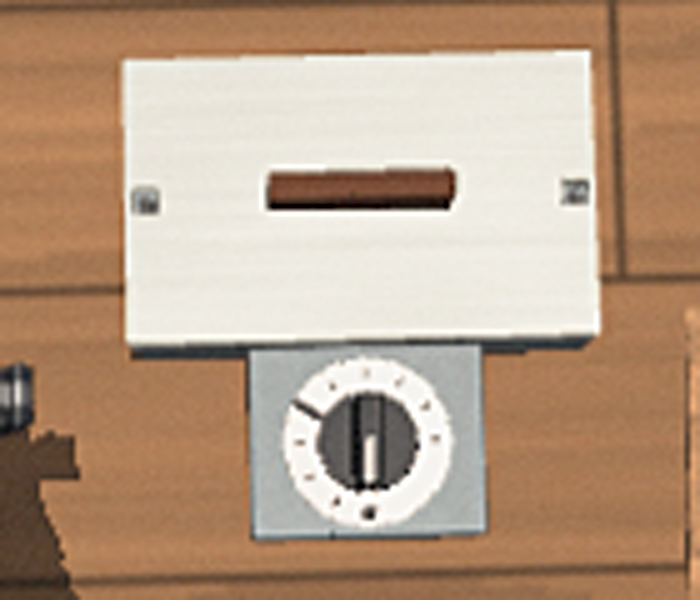

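The cover is seated with both pins showing in the holes at (146,200) and (575,190), and the dial pointer is still on the dot. Now I turn the dial.

Emit:
play_rows([
  [[0, 0.003, -0.04, 0, 0], [0, 0.003, -0.09, 0, 0], [0, 0.003, -0.14, 0.03, 0], [0, 0.003, -0.19, 0.06, 0], [0, 0.003, -0.2152, 0.08, 0.007], [0, 0.003, -0.2152, 0.08, 0.007], [0, 0.003, -0.2152, 0.08, 0.007], [0, 0.003, -0.2152, 0.1, 0.007], [0, 0.003, -0.2152, 0.12, 0.007], [0, 0.003, -0.2152, 0.136, 0.007], [0, 0.003, -0.2152, 0.136, 0.007], [0, 0.003, -0.2152, 0.136, 0.007], [1, 0.003, -0.2152, 0.136, 0.007], [1, 0.003, -0.2152, 0.136, 0.007], [1, 0.003, -0.2152, 0.136, 0.007], [1, 0.003, -0.2152, 0.136, 0.007]],
], newtons=50)

```text
clock: 50.1
position: [0.4972, -0.0139, 0.0645]
tcp_rot: [[-1.0, 0.008, 0.001], [0.008, 1.0, 0.0], [-0.001, 0.0, -1.0]]
ft_force: [-1.8, -0.5, 7.0]
width: 0.0129
gripper_force: 51.0
```

```bash
python3 - <<'E'
from m import *
shift(.4965,-.0140,.064,60); s=sensors.sense(); print(s['gripper_force'],s['ft_force'])
E
```

```text
shift [ 0.0007 -0.0001  0.0005] turn 2.0869 | az 179.57 tcp [ 0.4972 -0.0139  0.0645] w 0.0129
50.98771333694458 [-1.76601113 -0.46076487  6.95847595]
```

Emit:
play_rows([
  [[1, 0, 0, 0, 0.15], [1, 0, 0, 0, 0.3], [1, 0, 0, 0, 0.45], [1, 0, 0, 0, 0.6], [1, 0, 0, 0, 0.75], [1, 0, 0, 0, 0.9], [1, 0, 0, 0, 1.05], [1, 0, 0, 0, 1.2], [1, 0, 0, 0, 1.35], [1, 0, 0, 0, 1.5], [1, 0, 0, 0, 1.65], [1, 0, 0, 0, 1.8], [1, 0, 0, 0, 1.95], [1, 0, 0, 0, 2.05], [1, 0, 0, 0, 2.09], [1, 0, 0, 0, 2.09], [1, 0, 0, 0, 2.09]],
])

```text
clock: 52.22
position: [0.4948, -0.0154, 0.0645]
tcp_rot: [[0.504, 0.864, -0.003], [0.864, -0.504, 0.0], [-0.001, -0.003, -1.0]]
ft_force: [-10.7, -4.5, 18.2]
width: 0.0128
gripper_force: 52.9
```

Emit:
play_rows([
  [[0, 0, 0, 0, 0], [0, 0, 0, 0, 0], [0, 0, 0, 0, 0], [0, 0, 0, -0.03, 0], [0, 0, 0, -0.08, 0], [0, 0.03, 0, -0.13, 0], [0, 0.08, -0.02, -0.13, 0], [0, 0.13, -0.06, -0.13, 0], [0, 0.18, -0.1, -0.13, 0], [0, 0.18, -0.13, -0.13, 0], [0, 0.18, -0.13, -0.13, 0]],
])

```text
clock: 53.6
position: [0.473, 0.2094, 0.1933]
tcp_rot: [[0.498, 0.867, -0.002], [0.867, -0.498, 0.0], [-0.001, -0.001, -1.0]]
ft_force: [-0.4, -0.5, 0.1]
width: 0.0424
gripper_force: 0.0
```

```bash
python3 - <<'E'
from m import *
c=cam('top'); H=cv2.cvtColor(c['bgr'],cv2.COLOR_BGR2HSV)
W=(H[...,1]<45)&(H[...,2]>150); W[:,:225]=0;W[:,345:]=0
print('cover',[r for r in rects(c,W,.071,2000,20000)])
save(c['bgr'][120:240,210:350],'e2',5)
E
```

```text
cover [([282, 159], 0.6288, -0.0128, 0.256, 0.157, -89.9)]
```

View pics/e2.png

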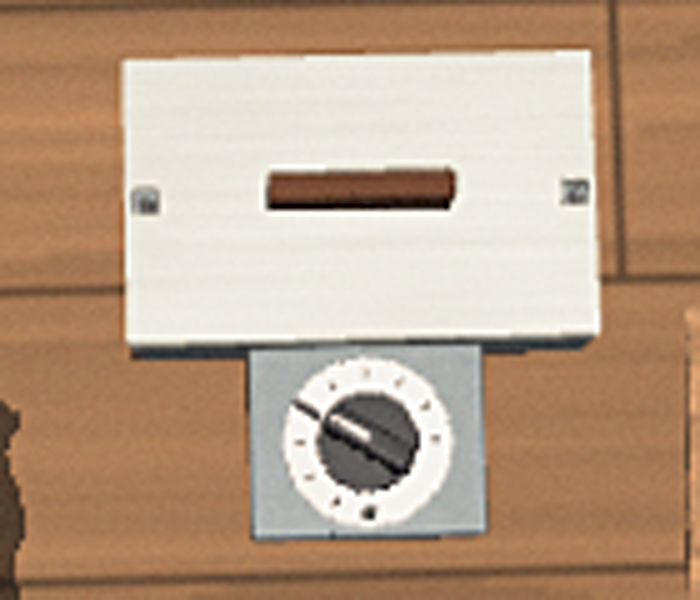

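The pointer at (335,420) lines up with the bold bar at (305,408), the cover is seated, and the arm is clear. I hand in.

```bash
python3 -c "
from cell import workorder
print(workorder.hand_in())"
```

```text
the job is handed in; nothing more can be done
None
```

The job is done and handed in: all four quills are in the drying box, the cover is seated over both pins, and the dial is on the bold mark; the hand-in gave no verdict.

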